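# Lock, box and close up the power carvers

### The job

Get the cordless power carvers on the bench ready for the post: feel the black lock rocker on top of each one, tip it to locked (the end by the red dot down) only where it is off, and lay every carver flat inside the open carton. Then close the carton: fold the two short flaps down level first, while the long flaps are still open, and then the two long flaps over them. Do not press hard on the rockers nor switch off one that is already locked, and leave the other tools on the bench where they are.

Things in the scene. Friction and masses are not known exactly. Their poses are not given: they have to be found in the camera images.
- carton: open cardboard shipping carton, fixed to the bench, outside 176 (x) by 336 (y) by 80 mm high, walls and floor 4 mm, open top; origin: centre of its underside, z up, at yaw 0 +x points away from the robot. Inside 168 by 328, 76 deep. Its four top flaps, 4 mm thick, are hinged on the rim and start standing up, leaning 7 to 22 degrees outwards.
- flap_left (a joint): short flap hinged on the +y rim (y +168, z 80 in the carton's frame), 166 along x, 84 from hinge to free edge; its top 84 mm up when closed; value in rad: 0 = closed, lying level across the opening; 1.57 = upright; more = leaning outwards. Stiff crease: it stays where it is left, moves with less than 1 N at its free edge. 
- flap_right (a joint): short flap hinged on the -y rim (y -168, z 80), 166 along x, 84 from hinge to free edge; value in rad: 0 = closed, lying level across the opening; 1.57 = upright; more = leaning outwards. Stiff crease: it stays where it is left, moves with less than 1 N at its free edge. 
- flap_near (a joint): long flap hinged on the -x rim (x -88, z 85), 334 along y, 85 from hinge to free edge; closes over the short ones, its top then 89 mm up; value in rad: 0 = closed, lying level across the opening; 1.57 = upright; more = leaning outwards. Stiff crease: it stays where it is left, moves with less than 1 N at its free edge. 
- flap_far (a joint): long flap hinged on the +x rim (x +88, z 85), 334 along y, 85 from hinge to free edge; closes over the short ones, its top then 89 mm up; value in rad: 0 = closed, lying level across the opening; 1.57 = upright; more = leaning outwards. Stiff crease: it stays where it is left, moves with less than 1 N at its free edge. 
- carver_a: cordless power carver: black box body with orange side panels, lying flat; 140 mm long (x -70 to +70), 36 wide, body 34 high, about 0.3 kg. Origin: centre of its underside; +x to the nose (steel cone, pale blade guard), z up. Flat parallel sides from x -70 to +34, to be gripped across; balance point near x +7. Transport lock rocker on its top: see pivot_a. None if absent.
- pivot_a (a point): middle of carver_a's transport lock, a point fixed in the carver at its x -25, z 37: a black, unlit rocker 40 mm long (x -45 to -5) and 16 wide that rocks about the carver's y axis and snaps 0.3 rad to one side or the other. Its position is not reported and hard to see, black on black: feel it. About 11 N down on a raised end tips it over; a touch of 5 N does not.
- dot_a (a point): red dot painted on carver_a's top, fixed at its x +10, z 34. LOCKED (on) = the rocker's end nearest the dot is down; UNLOCKED (off) = that end is up. The edge of that end (x -5) stands 48 mm above the carver's underside when unlocked, 36 mm when locked; a fingertip 19 mm wide centred on that edge stops at 48 or about 40 mm. The rocker's top over its pivot is always about 42.5 mm up.
- carver_b: a cordless power carver exactly like carver_a (sizes, frame, lock). None if absent.
- pivot_b (a point): the same point on carver_b as pivot_a on carver_a
- dot_b (a point): the same point on carver_b as dot_a on carver_a
- carver_c: a cordless power carver exactly like carver_a (sizes, frame, lock). None if absent.
- pivot_c (a point): the same point on carver_c as pivot_a on carver_a
- dot_c (a point): the same point on carver_c as dot_a on carver_a
- chisel: bystander, leave alone: chisel 220 mm long, orange and black handle; origin: centre of its underside
- gouge_oak: bystander, leave alone: gouge 170 mm long, pale oak handle; origin: centre of its underside
- gouge_white: bystander, leave alone: gouge 170 mm long, white handle; origin: centre of its underside
- oilstone: bystander, leave alone: grey sharpening stone in a wooden case, 130 by 55 by 28 mm; origin: centre of its underside

How it is judged:
By the outcome, as a careful person would: the job done as asked, in the order asked, and still so for the second after the job is handed in, with the robot touching nothing.
Of carver_a, carver_b, carver_c only 2 to 3 are there at a start; the rules pass over those that are not, and their reading is None.
At some moment in a run one of carver_a, carver_b, carver_c may be knocked a few centimetres aside while the robot is not near it.
Once in a run the grip may slacken for a moment while it holds something.
It also fails if it takes over 210 s, if anything falls off the work surface, if the arm or the gripper's body presses on something with over 40 N, if the wrist force passes 120 N, or if a joint passes its speed limit or range.

### The arm

A 6-joint arm with a two-finger parallel gripper is mounted at the origin on the work surface. World frame = base frame: x ahead of the robot, y to its left, z up, the work surface at z = 0. Lengths are in m, angles in rad, forces in N, time in s.
With the tool pointing down it reaches from about 0.35 to 0.975 m from the base axis. Payload 4.9 kg.
Tool frame: the origin (TCP) lies at the very end of the fingers, on their centre line; the grasp point (between the pads) lies 19 mm behind it; z points along the fingers, y is the line along which they close (so a half turn about z gives the same grasp; the last joint's range is limited). The gripper opens to 85 mm and grips with 20 to 120 N. Pads are 22 mm wide; open, the fingers measure 114 mm over their backs; the gripper's body (76 mm by 85 mm) begins 54 mm behind the grasp point. The pads swing forward as they close: fully open they stand 13 mm farther back than shut.
Start: joints at [-1.337, 0.053, 1.613, -0, 1.476, -0.119], TCP at [0.216, -0.586, 0.231] pointing down, gripper open.
Joint ranges: [-3.01, 3.01], [-1.01, 2.22], [0.06, 2.58], [-1.02, 4.17], [0.09, 2.62], [-3.14, 3.14]. Speed limits (rad/s): [2.57, 2.57, 3.14, 3.14, 3.14, 3.14].

### API

Orientations are given as a rotation vector (axis times angle).
In Python, from station import get_obs, optics, ctrl gives the robot as it stands.
- The arm moves only by the shell command python3 -m pendant 'ROWS' [FORCE]. ROWS is JSON, a list of rows, each a list of 3 entries, a list of its own where there are three numbers: the shift along the tool's x, y, z in mm, then the turn, a rotation vector about the tool's x, y, z in rad, then the opening, from 0 (shut) to 1 (fully open). A call has 1 to 12 rows; each row shifts and turns the commanded pose from where the row before left it, along the tool's axes as they then stand; what a row does not reach is not made up. A row lasts 1/12 s, in which the tool goes at most 41.7 mm and 7.16 degrees, less where a joint would pass 70% of its speed; a pose out of reach is approached as far as the arm can. A call is refused whole if a number of a shift passes 41.7 or a number of a turn 0.125, either way. A call with a gripper value outside its range is refused whole. The fingers move at their own pace and stop on an object; FORCE is the grip in N (left out, the last holds). Time passes only in rows, so rows that do not move let the fingers close. It gives the time, the measured TCP pose, the force, the opening and the grip force at its end, in the units of the state.
- get_obs(): the state, without advancing time (a new reading comes with each control period).
- optics.get_image(name): name is "side" or "top"; returns the picture (480x640x3 uint8, red, green, blue); there is no depth.
- optics.camera_model(name): a dict with "fx", "fy", "cx", "cy" (pixels), "cam_to_world" (4x4, takes a point from camera to world coordinates). Camera axes: x right, y up, looking along -z (the intrinsics and any distortion apply to the point x, -y, -z); pixel columns grow to the right and rows downward; lengths in m; the calibration is good to about 2 mm. A picture is of the moment at which its call begins. camera_model takes no time and is no camera call.
- ctrl.finish_job(): hands the job in; it is judged then, once.
The state is a dict: "t": time; "q": joint angles; "dq": joint speeds; "effort": joint torques, N m; "tool_pos": TCP position; "tool_rot": TCP orientation; "contact_force": force on the tool from outside, world axes, zero at the start; "wrist_torque": the same for the moment, N m; "opening": finger opening in m; "grip_force": force on a finger pad.
Only numpy, scipy, OpenCV 4.12 (cv2) and the standard library are available. Lean on these libraries where they do the work, as an engineer would, in place of code of your own. Each camera call takes 0.05 s, during which the arm holds its last target. There are 200 camera calls.

## Working session

There is one attempt and no reset: what is moved stays moved. The work goes in short steps, Python scripts to look and compute and a shell command to move; the robot and the scene stay as the last step left them, time stands still between calls to the robot, and variables do not carry over. Pictures are saved under pics/ and viewed, at most 14 in all, crops included, and the job is handed in when it is done.

```bash
mkdir -p pics; ls; python3 - <<'E'
from station import get_obs, optics, ctrl
import cv2
o=get_obs(); print(o)
for n in("top","side"):
    cv2.imwrite(f"pics/{n}0.png",optics.get_image(n)[:,:,::-1]); print(n,optics.camera_model(n))
E
```

```text
pics
{'t': 0.0, 'q': array([-1.33701172e+00,  5.33815483e-02,  1.61429742e+00, -1.01512797e-05,
        1.47599564e+00, -1.19052947e-01]), 'dq': array([ 0.00104895, -0.00122122, -0.00067017,  0.00076743, -0.00017638,
        0.00011093]), 'effort': array([-8.74865127e-04, -3.93673074e+01, -3.70179605e+01, -1.27654339e-04,
        7.01777419e-03,  1.05263015e-05]), 'tool_pos': array([ 0.21579733, -0.58589854,  0.23004567]), 'tool_rot': array([-3.09078453e+00, -5.51002248e-01,  2.03214535e-04]), 'contact_force': array([0.34186424, 0.44542359, 0.12699167]), 'wrist_torque': array([ 0.00690636, -0.05455788, -0.01542583]), 'grip_force': 0.0, 'opening': 0.08526097066195473}
top {'fx': 590.2908005124012, 'fy': 590.2908005124012, 'cx': 308.9284783200862, 'cy': 239.43638654651218, 'cam_to_world': array([[ 0.01760237,  0.9899004 , -0.14066754,  0.35669665],
       [-0.99978737,  0.01591487, -0.01311244,  0.02167311],
       [-0.0107413 ,  0.14086844,  0.98997005,  1.28382337],
       [ 0.        ,  0.        ,  0.        ,  1.        ]])}
side {'fx': 598.4013650988583, 'fy': 598.4013650988583, 'cx': 311.0519868430392, 'cy': 237.3710783021596, 'cam_to_world': array([[-0.89803366,  0.33940172, -0.27989643,  0.14740175],
       [-0.43984348, -0.70507626,  0.55624202,  0.76551216],
       [-0.00855883,  0.62263468,  0.78246585,  1.11747472],
       [ 0.        ,  0.        ,  0.        ,  1.        ]])}
```

View pics/top0.png

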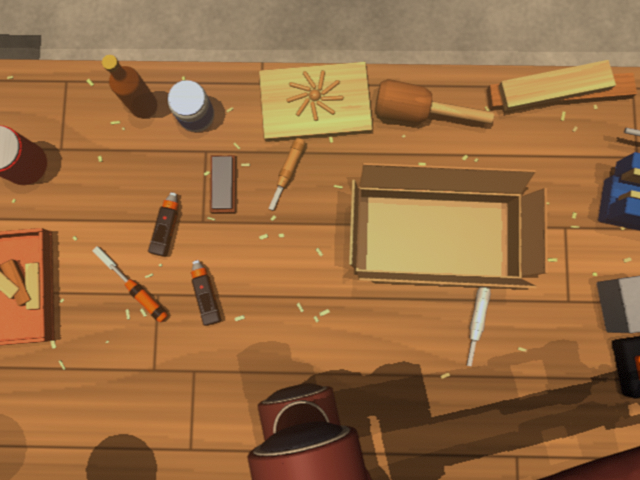

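View pics/side0.png

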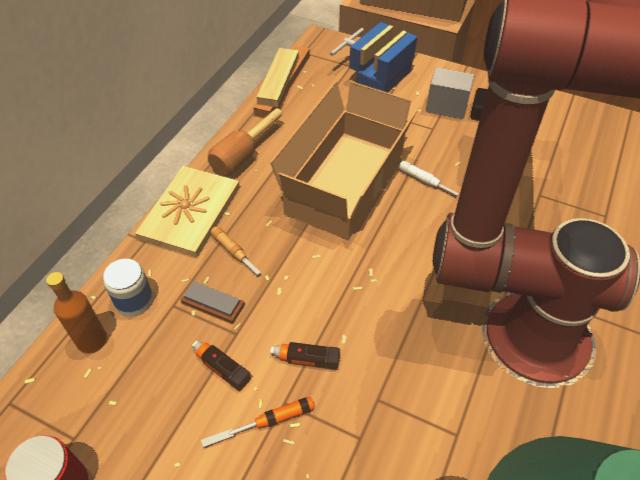

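The top view shows two carvers at about (165,224) and (205,293), with noses up. The chisel is at (135,285), the stone at (223,183), the oak gouge at (288,172) and the white gouge at (478,325). The carton is centred near (437,235) with its flaps up. The side view shows the same two carvers at (222,364) and (306,355), red dots visible. I'll zoom in on them.

```bash
cat > h.py <<'E'
import numpy as np, cv2
from station import get_obs, optics, ctrl
from scipy.spatial.transform import Rotation as R
def ray(n,u,v):
    m=optics.camera_model(n);T=m["cam_to_world"]
    d=T[:3,:3]@np.array([(u-m["cx"])/m["fx"],-(v-m["cy"])/m["fy"],-1]);return T[:3,3],d/np.linalg.norm(d)
def onz(n,u,v,z):
    o,d=ray(n,u,v);return o+d*(z-o[2])/d[2]
def tri(pt,ps):
    A=np.zeros((3,3));b=np.zeros(3)
    L=[ray("top",*pt),ray("side",*ps)]
    for o,d in L:
        P=np.eye(3)-np.outer(d,d);A+=P;b+=P@o
    x=np.linalg.solve(A,b);return x,[np.linalg.norm((np.eye(3)-np.outer(d,d))@(x-o)) for o,d in L]
def proj(n,p):
    m=optics.camera_model(n);c=np.linalg.inv(m["cam_to_world"])@np.r_[p,1]
    return m["cx"]+m["fx"]*c[0]/-c[2], m["cy"]-m["fy"]*c[1]/-c[2]
def img(n): return optics.get_image(n)[:,:,::-1].copy()
def blobs(im,lo,hi,amin,roi):
    x0,y0,x1,y1=roi
    m=cv2.inRange(cv2.cvtColor(im,cv2.COLOR_BGR2HSV)[y0:y1,x0:x1],lo,hi)
    k,l,s,c=cv2.connectedComponentsWithStats(m)
    return [(s[i,4],c[i]+[x0,y0]) for i in range(1,k) if s[i,4]>=amin]
E
python3 - <<'E'
from h import *
t=cv2.imread("pics/top0.png");s=cv2.imread("pics/side0.png")
a=cv2.resize(t[185:335,90:240],(400,400),interpolation=cv2.INTER_CUBIC);b=cv2.resize(s[310:460,190:340],(400,400),interpolation=cv2.INTER_CUBIC)
cv2.imwrite("pics/crop0.png",np.hstack([a,b]))
c=cv2.resize(t[150:300,335:560],(400,267));d=cv2.resize(s[70:250,260:430],(378,400))
cv2.imwrite("pics/crop1.png",np.hstack([cv2.copyMakeBorder(c,0,133,0,0,0),d]))
for n,i,roi in(("top",t,(90,185,240,335)),("side",s,(185,330,345,460))):
    h=cv2.cvtColor(i,cv2.COLOR_BGR2HSV)
    m=((h[...,0]<4)|(h[...,0]>174))&(h[...,1]>170)&(h[...,2]>110)
    k,l,st,c=cv2.connectedComponentsWithStats(m.astype(np.uint8))
    print(n,[(st[j,4],c[j].round(1)) for j in range(1,k) if roi[0]<c[j][0]<roi[2] and roi[1]<c[j][1]<roi[3]])
E
```

```text
top [(np.int32(1), array([164., 217.]))]
side [(np.int32(6), array([299. , 349.5])), (np.int32(8), array([214.1, 355.1]))]
```

View pics/crop0.png

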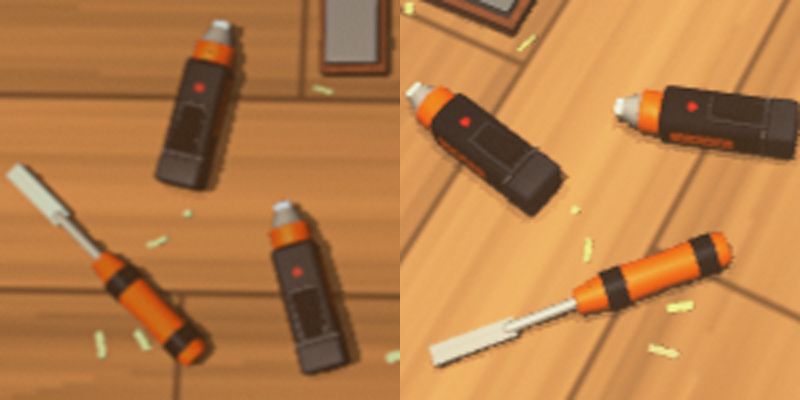

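View pics/crop1.png

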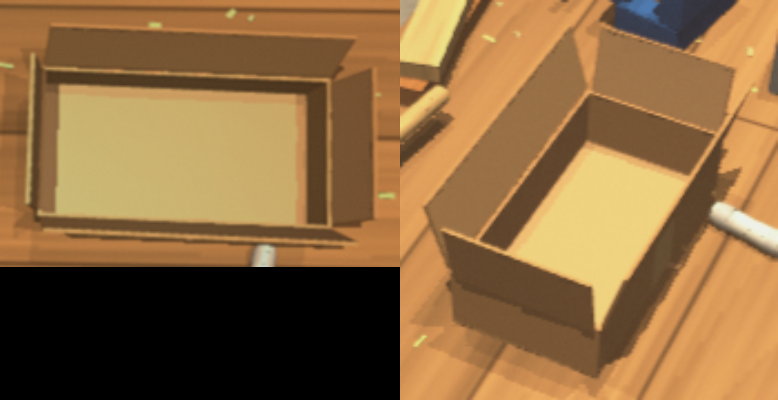

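```bash
python3 - <<'E'
from h import *
np.set_printoptions(precision=4,suppress=True)
t=cv2.imread("pics/top0.png")
print("dot1",tri((164.6,218),(214.2,355.2)));print("dot2",tri((201.4,286.6),(299.2,349.6)))
print("c -y+x",tri((520.6,195),(344.6,112.8)));print("c -y-x",tri((520.6,277.7),(401.8,129.4)));print("c +y-x",tri((356.4,270.9),(348.7,218.5)))
for nm,p in (("-y+x",(520.6,195)),("-y-x",(520.6,277.7)),("+y+x",(360.9,189.4)),("+y-x",(356.4,270.9))): print(nm,onz("top",*p,.08))
h=cv2.cvtColor(t,cv2.COLOR_BGR2HSV)
for nm,(x0,y0,x1,y1) in (("1",(145,190,184,262)),("2",(184,255,225,330))):
    s=h[y0:y1,x0:x1]; dark=(s[...,2]<85)
    org=(s[...,1]>215)&(s[...,2]>190)&(s[...,0]<12)
    k,l,st,c=cv2.connectedComponentsWithStats(dark.astype(np.uint8));j=1+st[1:,4].argmax()
    ys,xs=np.nonzero(l==j);r=cv2.minAreaRect(np.c_[xs+x0,ys+y0].astype(np.float32));print(nm,"dark",r,st[j,4])
    bx=cv2.boxPoints(r);print([onz("top",*p,.034)[:2].round(4) for p in bx])
    ys,xs=np.nonzero(org);print("org",len(xs),np.median(xs)+x0,np.median(ys)+y0,onz("top",np.median(xs)+x0,np.median(ys)+y0,.02))
E
```

```text
dot1 (array([0.5765, 0.3503, 0.0341]), [np.float64(0.0005797197144338944), np.float64(0.0005797197144339045)])
dot2 (array([0.4298, 0.2645, 0.0328]), [np.float64(1.6053405785058963e-05), np.float64(1.6053405784901588e-05)])
c -y+x (array([ 0.6304, -0.4044,  0.0671]), [np.float64(0.0003742369399757356), np.float64(0.00037423693997537576)])
c -y-x (array([ 0.4597, -0.3923,  0.0823]), [np.float64(0.003908693294831913), np.float64(0.003908693294831994)])
c +y-x (array([ 0.4655, -0.0604,  0.0776]), [np.float64(0.0008699745680176933), np.float64(0.0008699745680176391)])
-y+x [ 0.6279 -0.3998  0.08  ]
-y-x [ 0.4561 -0.3941  0.08  ]
+y+x [ 0.6348 -0.0688  0.08  ]
+y-x [ 0.4644 -0.0605  0.08  ]
1 dark ((163.85000610351562, 230.45001220703125), (20.87103271484375, 49.64775848388672), 18.434947967529297) 712
[array([0.5044, 0.3861]), array([0.6075, 0.3579]), array([0.5936, 0.3142]), array([0.4909, 0.3429])]
org 21 172.0 204.0 [0.6097 0.3392 0.02  ]
2 dark ((207.15093994140625, 299.5282897949219), (48.625633239746094, 19.505197525024414), 74.05460357666016) 621
[array([0.4458, 0.2869]), array([0.4579, 0.2475]), array([0.36  , 0.2153]), array([0.3481, 0.2543])]
org 22 201.0 272.0 [0.4618 0.2692 0.02  ]
```

```bash
python3 - <<'E'
from h import *
np.set_printoptions(precision=4,suppress=True)
D=[tri((164.6,218),(214.2,355.2))[0],tri((201.4,286.6),(299.2,349.6))[0]]
N=[tri((173.25,193.3),(195.25,343.75)),tri((196.9,262.6),(273.25,351.25))]
# rocker outline centre in top crop
Rk=[(90+189/2.667,185+128/2.667),(90+306.5/2.667,185+312/2.667)]
for d,n,r in zip(D,N,Rk):
    v=n[0]-d;print(n,"dist",np.linalg.norm(v[:2]),"yaw",np.arctan2(v[1],v[0]));p=onz("top",*r,.036);w=d-p;print("rk",p,np.linalg.norm(w[:2]),np.arctan2(w[1],w[0]))
print(R.from_rotvec(get_obs()["tool_rot"]).as_matrix())
E
```

```text
(array([0.634 , 0.3384, 0.0161]), [np.float64(0.000576231427969567), np.float64(0.0005762314279694885)]) dist 0.058688182876083995 yaw -0.2040987578242948
rk [0.5429 0.3559 0.036 ] 0.034101421864693685 -0.16536661701408234
(array([0.4825, 0.2808, 0.0102]), [np.float64(0.0005206398282691072), np.float64(0.0005206398282691963)]) dist 0.05515528868337587 yaw 0.299500627043139
rk [0.3973 0.255  0.036 ] 0.03376060351379315 0.28384166218690865
[[ 0.9384  0.3455 -0.0004]
 [ 0.3455 -0.9384  0.0019]
 [ 0.0003 -0.0019 -1.    ]]
```

```bash
python3 -m pendant '[[[0,0,0],[0,0,0.06],0],[[28,-25.1,0],[0,0,0],0],[[28,-25.1,0],[0,0,0],0],[[28,-25.1,0],[0,0,0],0],[[28,-25.1,0],[0,0,0],0],[[28,-25.1,0],[0,0,0],0],[[28,-25.1,0],[0,0,0],0],[[28,-25.1,0],[0,0,0],0],[[28,-25.1,0],[0,0,0],0],[[28,-25.1,0],[0,0,0],0],[[28,-25.1,0],[0,0,0],0],[[28,-25.1,0],[0,0,0],0]]' 30
python3 -m pendant '[[[28,-25.1,0],[0,0,0],0],[[8.5,-37.5,0],[0,0,0],0],[[8.5,-37.5,0],[0,0,0],0],[[8.5,-37.5,0],[0,0,0],0],[[8.5,-37.5,0],[0,0,0],0],[[8.5,-37.5,0],[0,0,0],0],[[8.5,-37.5,0],[0,0,0],0],[[8.5,-37.5,0],[0,0,0],0],[[8.5,-37.5,0],[0,0,0],0],[[8.5,-37.5,0],[0,0,0],0],[[8.5,-37.5,0],[0,0,0],0],[[8.5,-37.5,0],[0,0,0],0]]'
cat > d.py <<'E'
import sys;from h import *
x,y,z,yaw=map(float,sys.argv[1:5]);o=get_obs();M=R.from_rotvec(o["tool_rot"]).as_matrix()
cur=np.arctan2(M[1,0],M[0,0]);c,s=np.cos(yaw),np.sin(yaw);d=np.array([x,y,z])-o["tool_pos"]
print("t %.1f turn %.3f; then shift"%(o["t"],(cur-yaw+np.pi)%(2*np.pi)-np.pi),(1000*np.array([d@[c,s,0],d@[s,-c,0],-d[2]])).round(1),"tilt",np.round(M[:,2],4),"q6 %.2f F"%o["q"][5],o["contact_force"].round(1),"op %.3f"%o["opening"])
E
python3 d.py .4157 .2601 .07 .295
python3 -c "
from h import *
cv2.imwrite('pics/top1.png',img('top'));cv2.imwrite('pics/side1.png',img('side'))"
```

```text
t: 1.1
tool_pos: [0.4315, -0.2314, 0.231]
tool_rot: [-3.108, -0.458, 0.0]
contact_force: [0.9, -0.8, -0.1]
opening: -0.0004
grip_force: 0.0
t: 2.1
tool_pos: [0.4203, 0.2227, 0.231]
tool_rot: [3.108, 0.459, -0.0]
contact_force: [1.2, -0.2, 1.0]
opening: 0.0
grip_force: 0.0
t 2.1 turn -0.002; then shift [  6.5 -37.2 161. ] tilt [-1.e-04 -1.e-04 -1.e+00] q6 1.61 F [ 1.2 -0.2  1. ] op 0.000
```

View pics/top1.png

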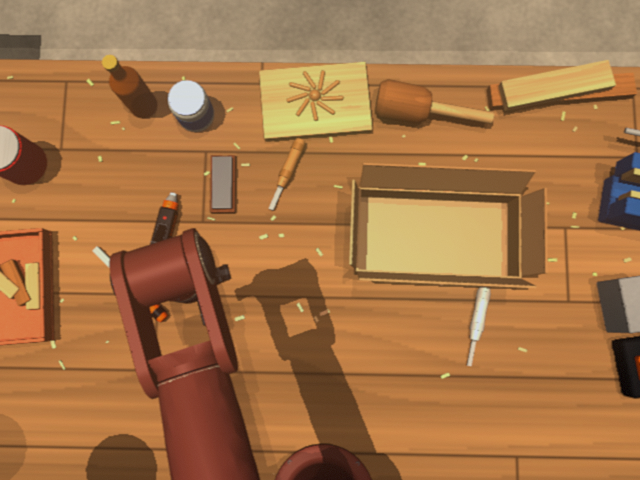

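The arm is now over carver 2, near (180,280). The area it covered before is empty, so there are only two carvers. Next I feel the first one.

```bash
python3 -m pendant '[[[0,-37,0],[0,0,0],0],[[6,0,0],[0,0,0],0],[[0,0,40],[0,0,0],0],[[0,0,40],[0,0,0],0],[[0,0,40],[0,0,0],0],[[0,0,30],[0,0,0],0],[[0,0,15],[0,0,0],0],[[0,0,0],[0,0,0],0],[[0,0,0],[0,0,0],0]]'
python3 d.py .4157 .2601 .048 .295
```

```text
t: 2.95
tool_pos: [0.4158, 0.257, 0.0654]
tool_rot: [3.107, 0.457, -0.004]
contact_force: [-0.1, 0.3, 0.2]
opening: 0.0001
grip_force: 0.0
t 3.0 turn -0.003; then shift [ 0.8 -2.9 17.4] tilt [-0.0022 -0.0011 -1.    ] q6 1.68 F [-0.1  0.3  0.2] op 0.000
```

```bash
python3 -m pendant '[[[1,-3,6],[0,0,0],0],[[0,0,6],[0,0,0],0],[[0,0,0],[0,0,0],0],[[0,0,0],[0,0,0],0]]'
for i in 1 2 3 4 5 6; do :; done
python3 -m pendant '[[[0,0,1],[0,0,0],0],[[0,0,1],[0,0,0],0],[[0,0,0],[0,0,0],0]]'; python3 -m pendant '[[[0,0,1],[0,0,0],0],[[0,0,0],[0,0,0],0]]'; python3 -m pendant '[[[0,0,1],[0,0,0],0],[[0,0,0],[0,0,0],0]]'
```

```text
t: 3.28
tool_pos: [0.4167, 0.2613, 0.0549]
tool_rot: [-3.108, -0.458, -0.001]
contact_force: [-0.7, 0.1, 0.9]
opening: -0.0002
grip_force: 0.0
t: 3.53
tool_pos: [0.4164, 0.2612, 0.0524]
tool_rot: [-3.108, -0.458, -0.0]
contact_force: [0.2, -0.6, -0.9]
opening: -0.0002
grip_force: 0.0
t: 3.7
tool_pos: [0.4163, 0.2611, 0.0512]
tool_rot: [3.108, 0.458, -0.0]
contact_force: [-0.4, 0.7, 0.7]
opening: 0.0001
grip_force: 0.0
t: 3.87
tool_pos: [0.4162, 0.2611, 0.0501]
tool_rot: [3.108, 0.458, -0.0]
contact_force: [0.1, 0.1, 0.4]
opening: 0.0
grip_force: 0.0
```

```bash

python3 -m pendant '[[[0,0,1],[0,0,0],0],[[0,0,0],[0,0,0],0]]'|sed -n 2p\;4p; python3 -m pendant '[[[0,0,1],[0,0,0],0],[[0,0,0],[0,0,0],0]]'|sed -n 2p\;4p;python3 -m pendant '[[[0,0,0.5],[0,0,0],0],[[0,0,0],[0,0,0],0]]'|sed -n 2p\;4p
```

```text
tool_pos: [0.4162, 0.2611, 0.0491]
contact_force: [-0.3, 1.3, -0.1]
tool_pos: [0.4164, 0.2612, 0.0483]
contact_force: [-0.0, -0.2, 0.5]
tool_pos: [0.4165, 0.2612, 0.0482]
contact_force: [-0.9, -0.3, 2.0]
```

```bash

python3 -m pendant '[[[0,0,0.5],[0,0,0],0],[[0,0,0],[0,0,0],0]]'|sed -n 2p\;4p; python3 -m pendant '[[[0,0,0],[0,0,0],0],[[0,0,0],[0,0,0],0]]'|sed -n 2p\;4p
```

```text
tool_pos: [0.4166, 0.2612, 0.048]
contact_force: [-1.5, -1.0, 4.2]
tool_pos: [0.4165, 0.2612, 0.048]
contact_force: [-1.8, -1.0, 5.0]
```

Carver 2's dot end stopped me at 48 mm, so it is unlocked. I'll tip it gently.

```bash

for k in a; do
python3 -m pendant '[[[0,0,0.7],[0,0,0],0],[[0,0,0],[0,0,0],0]]'|sed -n 2p\;4p; python3 -m pendant '[[[0,0,0.7],[0,0,0],0],[[0,0,0],[0,0,0],0]]'|sed -n 2p\;4p; python3 -m pendant '[[[0,0,0.5],[0,0,0],0],[[0,0,0],[0,0,0],0]]'|sed -n 2p\;4p
done
```

```text
tool_pos: [0.4167, 0.2613, 0.0477]
contact_force: [-4.0, -1.2, 7.9]
tool_pos: [0.417, 0.2614, 0.0471]
contact_force: [-2.0, -2.3, 6.8]
tool_pos: [0.4172, 0.2615, 0.0468]
contact_force: [-1.5, -0.1, 7.3]
```

```bash

python3 -m pendant '[[[0,0,0.8],[0,0,0],0],[[0,0,0],[0,0,0],0]]'|sed -n 2p\;4p; python3 -m pendant '[[[0,0,0.8],[0,0,0],0],[[0,0,0],[0,0,0],0]]'|sed -n 2p\;4p; python3 -m pendant '[[[0,0,0.8],[0,0,0],0],[[0,0,0],[0,0,0],0]]'|sed -n 2p\;4p
```

```text
tool_pos: [0.4175, 0.2616, 0.046]
contact_force: [0.1, -0.4, 6.4]
tool_pos: [0.4179, 0.2616, 0.0453]
contact_force: [0.9, -0.4, 5.5]
tool_pos: [0.4182, 0.2617, 0.0444]
contact_force: [3.3, 0.3, 4.6]
```

```bash

python3 -m pendant '[[[-1,0,0.9],[0,0,0],0],[[0,0,0],[0,0,0],0]]'|sed -n 2p\;4p; python3 -m pendant '[[[0,0,0.9],[0,0,0],0],[[0,0,0],[0,0,0],0]]'|sed -n 2p\;4p; python3 -m pendant '[[[0,0,0.9],[0,0,0],0],[[0,0,0],[0,0,0],0]]'|sed -n 2p\;4p;python3 -m pendant '[[[0,0,0.8],[0,0,0],0],[[0,0,0],[0,0,0],0]]'|sed -n 2p\;4p
```

```text
tool_pos: [0.4156, 0.2609, 0.0424]
contact_force: [-0.9, -0.3, 0.2]
tool_pos: [0.4138, 0.2603, 0.0398]
contact_force: [-0.2, -0.0, -1.7]
tool_pos: [0.4144, 0.2604, 0.0392]
contact_force: [0.1, 0.0, -0.1]
tool_pos: [0.415, 0.2607, 0.039]
contact_force: [-0.4, -0.9, -0.1]
```

```bash

python3 -m pendant '[[[0,0,0.8],[0,0,0],0],[[0,0,0],[0,0,0],0]]'|sed -n 2p\;4p; python3 -m pendant '[[[0,0,0.8],[0,0,0],0],[[0,0,0],[0,0,0],0]]'|sed -n 2p\;4p
python3 -m pendant '[[[0,0,-30],[0,0,0],0],[[0,0,-30],[0,0,0],0],[[0,0,0],[0,0,0],0],[[0,0,0],[0,0,0],0]]'|sed -n 2p\;4p
python3 d.py .5618 .3531 .062 -.19
```

```text
tool_pos: [0.4153, 0.2609, 0.0387]
contact_force: [-0.3, 0.1, 0.5]
tool_pos: [0.4156, 0.261, 0.0384]
contact_force: [-0.6, 0.0, 3.2]
tool_pos: [0.4171, 0.2616, 0.1002]
contact_force: [-0.2, -0.4, -0.0]
t 7.0 turn 0.483; then shift [ 124.8 -117.2   38.2] tilt [ 0.0047  0.002  -1.    ] q6 1.69 F [-0.2 -0.4 -0. ] op -0.000
```

```bash
python3 -m pendant '[[[0,0,-10],[0,0,0.121],0],[[0,0,0],[0,0,0.121],0],[[0,0,0],[0,0,0.121],0],[[0,0,0],[0,0,0.12],0],[[25,-23.5,0],[0,0,0],0],[[25,-23.5,0],[0,0,0],0],[[25,-23.5,0],[0,0,0],0],[[25,-23.5,0],[0,0,0],0],[[25,-23.5,0],[0,0,0],0],[[0,0,20],[0,0,0],0],[[0,0,20],[0,0,0],0],[[0,0,0],[0,0,0],0]]'|sed -n 2p\;4p
python3 d.py .5618 .3531 .052 -.19
python3 -c "
from h import *
im=img('side');cv2.imwrite('pics/side2.png',im)
for z in [(h) for h in blobs(im,(0,170,110),(4,255,255),3,(150,300,345,420))]: print(z)
for z in [(h) for h in blobs(im,(174,170,110),(180,255,255),3,(150,300,345,420))]: print(z)"
```

```text
tool_pos: [0.5568, 0.3508, 0.0607]
contact_force: [-1.2, -1.1, -1.6]
t 8.0 turn -0.000; then shift [ 4.5 -3.2  8.7] tilt [-0.0101 -0.0049 -0.9999] q6 2.21 F [-1.2 -1.1 -1.6] op 0.000
(np.int32(16), array([299. , 349.5]))
```

```bash
python3 -m pendant '[[[1,-1,5],[0,0,0],0],[[0,0,0],[0,0,0],0],[[0,0,0],[0,0,0],0]]'|sed -n 2p\;4p
python3 -m pendant '[[[0,0,2],[0,0,0],0],[[0,0,0],[0,0,0],0],[[0,0,0],[0,0,0],0]]'|sed -n 2p\;4p
python3 d.py .5618 .3531 .052 -.19
python3 -m pendant '[[[0,0,1],[0,0,0],0],[[0,0,0],[0,0,0],0],[[0,0,0],[0,0,0],0]]'|sed -n 2p\;4p
```

```text
tool_pos: [0.5618, 0.3535, 0.0638]
contact_force: [-0.5, 0.5, 1.5]
tool_pos: [0.5617, 0.3535, 0.0616]
contact_force: [0.4, 0.6, 0.5]
t 8.6 turn -0.000; then shift [0.2 0.3 9.6] tilt [ 9.e-04  4.e-04 -1.e+00] q6 2.21 F [0.4 0.6 0.5] op -0.000
tool_pos: [0.5615, 0.3534, 0.0599]
contact_force: [-0.2, 0.1, -0.5]
```

```bash
python3 -c "
import cv2;i=cv2.imread('pics/side2.png');cv2.imwrite('pics/crop2.png',cv2.resize(i[290:420,160:340],(720,520)))"
```

```text
(no output)
```

View pics/crop2.png

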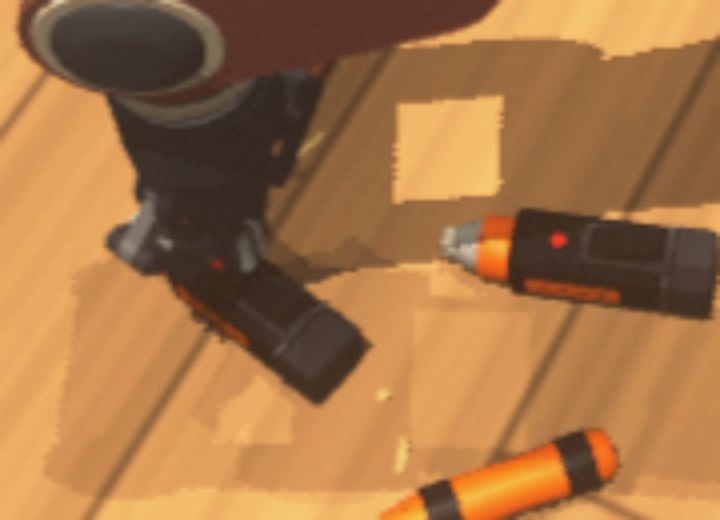

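Both carvers are still where I measured them. Carver 1's dot is at crop (217,264), which is (214,356) in the full image, with the shut fingers just above it. I go on down.

```bash
python3 -m pendant '[[[0,0,5],[0,0,0],0],[[0,0,3],[0,0,0],0],[[0,0,0],[0,0,0],0],[[0,0,0],[0,0,0],0]]'|sed -n 2p\;4p
python3 -m pendant '[[[0,0,1],[0,0,0],0],[[0,0,1],[0,0,0],0],[[0,0,0],[0,0,0],0]]'|sed -n 2p\;4p
python3 -m pendant '[[[0,0,1],[0,0,0],0],[[0,0,0],[0,0,0],0]]'|sed -n 2p\;4p
python3 -m pendant '[[[0,0,1],[0,0,0],0],[[0,0,0],[0,0,0],0]]'|sed -n 2p\;4p
```

```text
tool_pos: [0.5611, 0.3532, 0.0512]
contact_force: [-0.6, 0.2, -0.5]
tool_pos: [0.5615, 0.3534, 0.0498]
contact_force: [0.6, 0.3, -0.8]
tool_pos: [0.5615, 0.3533, 0.0488]
contact_force: [0.4, 0.6, -0.1]
tool_pos: [0.5614, 0.3533, 0.0477]
contact_force: [0.1, 1.6, 0.0]
```

```bash
python3 -m pendant '[[[0,0,0.7],[0,0,0],0],[[0,0,0],[0,0,0],0]]'|sed -n 2p\;4p
python3 -m pendant '[[[0,0,0.7],[0,0,0],0],[[0,0,0],[0,0,0],0]]'|sed -n 2p\;4p
```

```text
tool_pos: [0.5614, 0.3534, 0.0471]
contact_force: [1.1, 0.3, -0.1]
tool_pos: [0.5614, 0.3534, 0.0464]
contact_force: [0.0, 0.0, -0.3]
```

```bash
python3 -m pendant '[[[0,0,1],[0,0,0],0],[[0,0,1],[0,0,0],0],[[0,0,0],[0,0,0],0]]'|sed -n 2p\;4p
python3 -m pendant '[[[0,0,1],[0,0,0],0],[[0,0,1],[0,0,0],0],[[0,0,0],[0,0,0],0]]'|sed -n 2p\;4p
python3 -m pendant '[[[0,0,1],[0,0,0],0],[[0,0,1],[0,0,0],0],[[0,0,0],[0,0,0],0]]'|sed -n 2p\;4p
python3 -m pendant '[[[0,0,0.7],[0,0,0],0],[[0,0,0],[0,0,0],0]]'|sed -n 2p\;4p
```

```text
tool_pos: [0.5613, 0.3533, 0.0442]
contact_force: [-0.1, 0.3, -0.2]
tool_pos: [0.5614, 0.3533, 0.0422]
contact_force: [0.0, -0.3, -0.1]
tool_pos: [0.5614, 0.3533, 0.0402]
contact_force: [-0.5, -0.8, -0.0]
tool_pos: [0.5614, 0.3534, 0.0397]
contact_force: [-0.4, 0.3, -0.5]
```

```bash
python3 -m pendant '[[[0,0,0.7],[0,0,0],0],[[0,0,0],[0,0,0],0]]'|sed -n 2p\;4p
python3 -m pendant '[[[0,0,0.7],[0,0,0],0],[[0,0,0],[0,0,0],0]]'|sed -n 2p\;4p
python3 -m pendant '[[[0,0,-40],[0,0,0],0.3],[[0,0,-20],[0,0,0],1],[[0,0,0],[0,0,0],1],[[0,0,0],[0,0,0],1]]'|sed -n 2p\;4p
python3 d.py .5715 .351 .012 -.19
```

```text
tool_pos: [0.5615, 0.3534, 0.039]
contact_force: [-0.5, -0.1, -0.2]
tool_pos: [0.5616, 0.3535, 0.0389]
contact_force: [-0.2, -0.3, 0.4]
tool_pos: [0.5628, 0.354, 0.1007]
contact_force: [-0.1, -0.0, 0.1]
t 11.7 turn -0.000; then shift [ 9.1  1.3 88.7] tilt [ 0.0038  0.0018 -1.    ] q6 2.21 F [-0.1 -0.   0.1] op 0.048
```

Carver 1 only stopped the finger at about 39 mm, so it is already locked. I'll grasp it.

```bash
python3 -m pendant '[[[11,1,0],[0,0,0],1],[[0,0,30],[0,0,0],1],[[0,0,30],[0,0,0],1],[[0,0,20],[0,0,0],1],[[0,0,14],[0,0,0],1],[[0,0,0],[0,0,0],1],[[0,0,0],[0,0,0],1]]'|sed -n 2p\;4,5p
python3 -m pendant '[[[0,0,0],[0,0,0],0],[[0,0,0],[0,0,0],0],[[0,0,0],[0,0,0],0],[[0,0,0],[0,0,0],0],[[0,0,0],[0,0,0],0],[[0,0,0],[0,0,0],0],[[0,0,0],[0,0,0],0],[[0,0,0],[0,0,0],0]]' 50
```

```text
tool_pos: [0.5714, 0.3497, 0.0027]
contact_force: [0.3, 0.3, -0.0]
opening: 0.0856
t: 12.92
tool_pos: [0.5732, 0.351, 0.0061]
tool_rot: [-3.126, 0.298, -0.004]
contact_force: [-0.2, 1.2, 5.8]
opening: 0.0354
grip_force: 52.8
```

```bash
python3 -m pendant '[[[0,0,-10],[0,0,0],0],[[0,0,-25],[0,0,0],0],[[0,0,-40],[0,0,0],0],[[0,0,-40],[0,0,0],0],[[0,0,-40],[0,0,0],0],[[0,0,-40],[0,0,0],0],[[0,0,-15],[0,0,0],0],[[0,0,0],[0,0,0],0],[[0,0,0],[0,0,0],0]]'
python3 - <<'E'
from h import *
ps=-0.023;c,s=np.cos(ps),np.sin(ps);C=np.array([.5458,-.2308]);M=np.array([[c,-s],[s,c]])
for y in(.075,-.075): print(C+M@[0.007,y])
E
python3 d.py .5546 -.1560 .2155 -.023
python3 -c "
from h import *
cv2.imwrite('pics/side3.png',img('side')[:,:])"
```

```text
t: 13.67
tool_pos: [0.5717, 0.35, 0.2132]
tool_rot: [3.127, -0.298, -0.001]
contact_force: [0.2, -1.3, -3.5]
opening: 0.0352
grip_force: 52.0
[ 0.554523   -0.15598082]
[ 0.5510733  -0.30594115]
t 13.7 turn -0.167; then shift [ -5.4 506.3  -2.3] tilt [-1.e-03 -5.e-04 -1.e+00] q6 2.20 F [ 0.2 -1.3 -3.5] op 0.035
```

View pics/side3.png

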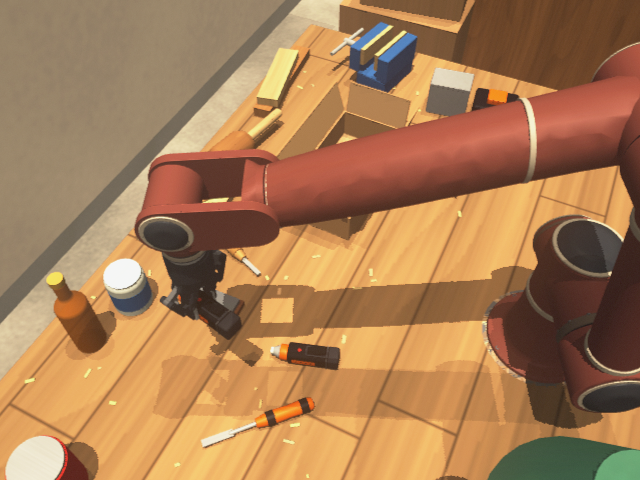

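```bash
python3 -m pendant '[[[0,0,0],[0,0,-0.08],0],[[0,0,0],[0,0,-0.087],0],[[0,15,0],[0,0,0],0],[[0,30,0],[0,0,0],0],[[0,38,0],[0,0,0],0],[[0,38,0],[0,0,0],0],[[0,38,0],[0,0,0],0],[[0,38,0],[0,0,0],0],[[0,38,0],[0,0,0],0],[[0,38,0],[0,0,0],0],[[0,38,0],[0,0,0],0],[[0,38,0],[0,0,0],0]]'|sed -n 2p\;4,6p
python3 -m pendant '[[[0,38,0],[0,0,0],0],[[0,38,0],[0,0,0],0],[[0,38,0],[0,0,0],0],[[0,38,0],[0,0,0],0],[[0,38,0],[0,0,0],0],[[0,38,0],[0,0,0],0],[[0,30,0],[0,0,0],0],[[0,15,0],[0,0,0],0],[[0,0,0],[0,0,0],0],[[0,0,0],[0,0,0],0]]'|sed -n 2p\;4,6p
python3 d.py .5511 -.3059 .06 -.023
```

```text
tool_pos: [0.5615, -0.0007, 0.2104]
contact_force: [1.8, -0.4, -3.1]
opening: 0.0353
grip_force: 51.8
tool_pos: [0.5562, -0.2713, 0.2115]
contact_force: [1.2, 0.4, -2.8]
opening: 0.0351
grip_force: 51.8
t 15.6 turn -0.002; then shift [ -4.3  34.7 151.5] tilt [-0.004   0.0033 -1.    ] q6 1.02 F [ 1.2  0.4 -2.8] op 0.035
```

```bash
python3 -m pendant '[[[-2,20,0],[0,0,0],0],[[-2,15,0],[0,0,0],0],[[0,0,0],[0,0,0],0],[[0,0,30],[0,0,0],0],[[0,0,40],[0,0,0],0],[[0,0,40],[0,0,0],0],[[0,0,30],[0,0,0],0],[[0,0,20],[0,0,0],0],[[0,0,10],[0,0,0],0],[[0,0,8],[0,0,0],0],[[0,0,5],[0,0,0],0],[[0,0,0],[0,0,0],0]]'|sed -n 2p\;4,6p
python3 d.py .5511 -.3059 .011 -.023
```

```text
tool_pos: [0.5533, -0.3063, 0.0317]
contact_force: [-0.1, 0.0, -2.2]
opening: 0.0353
grip_force: 51.8
t 16.6 turn 0.000; then shift [-2.2 -0.3 20.7] tilt [ 5.e-04 -2.e-04 -1.e+00] q6 0.97 F [-0.1  0.  -2.2] op 0.035
```

```bash
python3 -m pendant '[[[-1,0,8],[0,0,0],0],[[-1,0,6],[0,0,0],0],[[0,0,4],[0,0,0],0],[[0,0,0],[0,0,0],0],[[0,0,0],[0,0,0],0]]'|sed -n 2p\;4,6p
python3 -m pendant '[[[0,0,1],[0,0,0],0],[[0,0,1],[0,0,0],0],[[0,0,0],[0,0,0],0]]'|sed -n 2p\;4,6p
```

```text
tool_pos: [0.5507, -0.3063, 0.0132]
contact_force: [-1.1, 0.2, -3.1]
opening: 0.0352
grip_force: 51.9
tool_pos: [0.551, -0.3064, 0.0115]
contact_force: [0.4, 1.0, -3.3]
opening: 0.0354
grip_force: 51.9
```

```bash
python3 -m pendant '[[[0,0,1],[0,0,0],0],[[0,0,0.7],[0,0,0],0],[[0,0,0],[0,0,0],0]]'|sed -n 2p\;4,6p
python3 -m pendant '[[[0,0,0.5],[0,0,0],0],[[0,0,0],[0,0,0],0]]'|sed -n 2p\;4,6p
```

```text
tool_pos: [0.5511, -0.3065, 0.0102]
contact_force: [-1.0, 0.9, 0.2]
opening: 0.0356
grip_force: 52.1
tool_pos: [0.5511, -0.3065, 0.0101]
contact_force: [-3.2, 1.3, 4.8]
opening: 0.0352
grip_force: 52.7
```

```bash
python3 -m pendant '[[[0,0,0],[0,0,0],0.75],[[0,0,0],[0,0,0],0.75],[[0,0,0],[0,0,0],0.75],[[0,0,0],[0,0,0],0.75],[[0,0,0],[0,0,0],0.75],[[0,0,-15],[0,0,0],0.75],[[0,0,-30],[0,0,0],0.75],[[0,0,-40],[0,0,0],0.75],[[0,0,-40],[0,0,0],0.75],[[0,0,-40],[0,0,0],0.75],[[0,0,-40],[0,0,0],0.75],[[0,0,-10],[0,0,0],0.75]]'|sed -n 2p\;4,6p
python3 d.py .428 .264 .1 .295
python3 -c "
from h import *
im=img('side');cv2.imwrite('pics/side4.png',im)
for z in blobs(im,(0,170,110),(4,255,255),3,(150,300,345,420)): print(z)"
```

```text
tool_pos: [0.5538, -0.3084, 0.235]
contact_force: [0.3, -0.2, 2.0]
opening: 0.0641
grip_force: 0.0
t 18.6 turn -0.318; then shift [  46.1 -584.2  135. ] tilt [ 0.0119 -0.0086 -0.9999] q6 0.97 F [ 0.3 -0.2  2. ] op 0.064
(np.int32(9), array([299.11111111, 349.88888889]))
```

```bash
python3 -m pendant '[[[0,0,0],[0,0,-0.106],1],[[0,0,0],[0,0,-0.106],1],[[0,0,0],[0,0,-0.106],1],[[2,-20,0],[0,0,0],1],[[3,-38,0],[0,0,0],1],[[3,-38,0],[0,0,0],1],[[3,-38,0],[0,0,0],1],[[3,-38,0],[0,0,0],1],[[3,-38,0],[0,0,0],1],[[3,-38,0],[0,0,0],1],[[3,-38,0],[0,0,0],1],[[3,-38,0],[0,0,0],1]]'|sed -n 2p\;4,6p
python3 -m pendant '[[[3,-38,0],[0,0,0],1],[[3,-38,0],[0,0,0],1],[[3,-38,0],[0,0,0],1],[[3,-38,0],[0,0,0],1],[[3,-38,0],[0,0,0],1],[[3,-38,0],[0,0,0],1],[[0,-18,0],[0,0,0],1],[[0,0,0],[0,0,0],1],[[0,0,0],[0,0,0],1],[[0,0,0],[0,0,0],1]]'|sed -n 2p\;4,6p
python3 d.py .427 .2636 .006 .295
python3 -c "
from h import *
im=img('side');cv2.imwrite('pics/side5.png',im)
for z in blobs(im,(0,170,110),(4,255,255),3,(150,300,345,420)): print(z)"
```

```text
tool_pos: [0.4804, 0.0129, 0.2237]
contact_force: [-0.4, 0.4, 0.4]
opening: 0.0854
grip_force: 0.0
tool_pos: [0.4273, 0.2512, 0.2238]
contact_force: [-0.5, -1.2, 0.1]
opening: 0.0856
grip_force: 0.0
t 20.5 turn -0.000; then shift [  3.4 -12.  217.8] tilt [-5.e-04 -8.e-04 -1.e+00] q6 1.66 F [-0.5 -1.2  0.1] op 0.086
(np.int32(11), array([299.27272727, 349.63636364]))
```

```bash
python3 -m pendant '[[[3,-12,15],[0,0,0],1],[[0,0,38],[0,0,0],1],[[0,0,38],[0,0,0],1],[[0,0,38],[0,0,0],1],[[0,0,38],[0,0,0],1],[[0,0,25],[0,0,0],1],[[0,0,14],[0,0,0],1],[[0,0,8],[0,0,0],1],[[0,0,3],[0,0,0],1],[[0,0,0],[0,0,0],1],[[0,0,0],[0,0,0],1]]'|sed -n 2p\;4,5p
python3 -m pendant '[[[0,0,0],[0,0,0],0],[[0,0,0],[0,0,0],0],[[0,0,0],[0,0,0],0],[[0,0,0],[0,0,0],0],[[0,0,0],[0,0,0],0],[[0,0,0],[0,0,0],0],[[0,0,0],[0,0,0],0],[[0,0,0],[0,0,0],0]]' 50
python3 -m pendant '[[[0,0,-10],[0,0,0],0],[[0,0,-25],[0,0,0],0],[[0,0,-40],[0,0,0],0],[[0,0,-40],[0,0,0],0],[[0,0,-40],[0,0,0],0],[[0,0,-40],[0,0,0],0],[[0,0,-15],[0,0,0],0],[[0,0,0],[0,0,0],0],[[0,0,0],[0,0,0],0]]'
python3 d.py .5546 -.1560 .21 -.023
```

```text
tool_pos: [0.4281, 0.2642, 0.0086]
contact_force: [0.7, 0.9, 0.6]
opening: 0.0853
t: 22.15
tool_pos: [0.4274, 0.2644, 0.008]
tool_rot: [-3.107, -0.462, -0.002]
contact_force: [-0.5, -0.8, 6.6]
opening: 0.0353
grip_force: 52.5
t: 22.9
tool_pos: [0.4263, 0.2641, 0.2168]
tool_rot: [-3.107, -0.461, 0.0]
contact_force: [0.2, -0.1, -3.9]
opening: 0.035
grip_force: 51.5
t 22.9 turn 0.318; then shift [137.9 417.    6.8] tilt [-3.e-04  1.e-04 -1.e+00] q6 1.68 F [ 0.2 -0.1 -3.9] op 0.035
```

```bash
python3 -m pendant '[[[0,0,0],[0,0,0.08],0],[[0,0,0],[0,0,0.12],0],[[0,0,0],[0,0,0.118],0],[[5,15,0],[0,0,0],0],[[10,28,0],[0,0,0],0],[[12,37,0],[0,0,0],0],[[12,37,0],[0,0,0],0],[[12,37,0],[0,0,0],0],[[12,37,0],[0,0,0],0],[[12,37,0],[0,0,0],0],[[12,37,0],[0,0,0],0],[[12,37,0],[0,0,0],0]]'|sed -n 2p\;4,6p
python3 -m pendant '[[[12,37,0],[0,0,0],0],[[12,34,0],[0,0,0],0],[[12,28,0],[0,0,0],0],[[10,16,0],[0,0,0],0],[[3,0,0],[0,0,0],0],[[0,0,0],[0,0,0],0],[[0,0,0],[0,0,0],0]]'|sed -n 2p\;4,6p
python3 d.py .5546 -.1560 .04 -.023
```

```text
tool_pos: [0.5166, -0.0414, 0.2126]
contact_force: [1.3, 0.1, -3.4]
opening: 0.0352
grip_force: 51.5
tool_pos: [0.5635, -0.155, 0.214]
contact_force: [0.0, 0.4, -2.9]
opening: 0.0352
grip_force: 51.5
t 24.5 turn 0.000; then shift [ -8.9   1.2 174. ] tilt [-0.0052  0.0027 -1.    ] q6 1.20 F [ 0.   0.4 -2.9] op 0.035
```

```bash
python3 -m pendant '[[[-9,1,0],[0,0,0],0],[[0,0,0],[0,0,0],0],[[0,0,20],[0,0,0],0],[[0,0,35],[0,0,0],0],[[0,0,40],[0,0,0],0],[[0,0,40],[0,0,0],0],[[0,0,25],[0,0,0],0],[[0,0,12],[0,0,0],0],[[0,0,0],[0,0,0],0],[[0,0,0],[0,0,0],0]]'|sed -n 2p\;4,6p
python3 d.py .5546 -.1560 .012 -.023
```

```text
tool_pos: [0.5564, -0.1567, 0.0461]
contact_force: [0.8, 0.3, -3.3]
opening: 0.0353
grip_force: 51.4
t 25.3 turn 0.000; then shift [-1.8 -0.7 34.1] tilt [ 8.e-04 -3.e-04 -1.e+00] q6 1.19 F [ 0.8  0.3 -3.3] op 0.035
```

```bash
python3 -m pendant '[[[-1,0,15],[0,0,0],0],[[-1,0,10],[0,0,0],0],[[0,0,4],[0,0,0],0],[[0,0,1],[0,0,0],0],[[0,0,0],[0,0,0],0],[[0,0,0],[0,0,0],0]]'|sed -n 2p\;4,6p
python3 -m pendant '[[[0,0,1],[0,0,0],0],[[0,0,1],[0,0,0],0],[[0,0,0],[0,0,0],0]]'|sed -n 2p\;4,6p
```

```text
tool_pos: [0.5547, -0.1572, 0.0162]
contact_force: [0.3, 0.3, -2.9]
opening: 0.0353
grip_force: 51.6
tool_pos: [0.5541, -0.157, 0.0134]
contact_force: [-1.0, -0.2, -3.8]
opening: 0.0354
grip_force: 51.6
```

```bash
python3 -m pendant '[[[0,0,0.7],[0,0,0],0],[[0,0,0.5],[0,0,0],0],[[0,0,0],[0,0,0],0]]'|sed -n 2p\;4,6p
python3 -m pendant '[[[0,0,0.7],[0,0,0],0],[[0,0,0],[0,0,0],0]]'|sed -n 2p\;4,6p
```

```text
tool_pos: [0.5541, -0.1569, 0.0121]
contact_force: [-0.5, 0.6, -3.4]
opening: 0.0353
grip_force: 51.7
tool_pos: [0.5541, -0.1569, 0.0121]
contact_force: [-4.5, 1.5, 4.1]
opening: 0.0354
grip_force: 52.4
```

```bash
python3 -m pendant '[[[0,0,0],[0,0,0],0.75],[[0,0,0],[0,0,0],0.75],[[0,0,0],[0,0,0],0.75],[[0,0,0],[0,0,0],0.75],[[0,0,0],[0,0,0],0.75],[[0,0,-15],[0,0,0],0.75],[[0,0,-30],[0,0,0],0.75],[[0,0,-40],[0,0,0],0.75],[[0,0,-40],[0,0,0],0.75],[[0,0,-40],[0,0,0],0.75],[[0,0,-40],[0,0,0],0.75],[[0,0,-20],[0,0,0],0.5]]'|sed -n 2p\;4,6p
python3 -m pendant '[[[0,-38,0],[0,0,0],0],[[0,-38,0],[0,0,0],0],[[0,-38,0],[0,0,0],0],[[0,-38,0],[0,0,0],0],[[0,-38,0],[0,0,0],0],[[0,-38,0],[0,0,0],0],[[0,-38,0],[0,0,0],0],[[0,0,0],[0,0,0],0],[[0,0,0],[0,0,0],0]]'|sed -n 2p\;4,6p
python3 -c "
from h import *
t=img('top');s=img('side')
cv2.imwrite('pics/top6.png',t);cv2.imwrite('pics/side6.png',s)
a=cv2.resize(t[150:300,335:560],None,fx=1.76,fy=1.76,interpolation=2);b=cv2.resize(s[70:250,255:435],(400,400),interpolation=2)
cv2.imwrite('pics/crop6.png',np.hstack([cv2.copyMakeBorder(a,0,400-a.shape[0],0,0,0),b]))"
```

```text
tool_pos: [0.556, -0.1577, 0.243]
contact_force: [0.2, -0.1, 0.5]
opening: 0.0533
grip_force: 0.0
tool_pos: [0.56, 0.1108, 0.2362]
contact_force: [-0.1, -0.8, -0.2]
opening: -0.0
grip_force: 0.0
```

View pics/crop6.png

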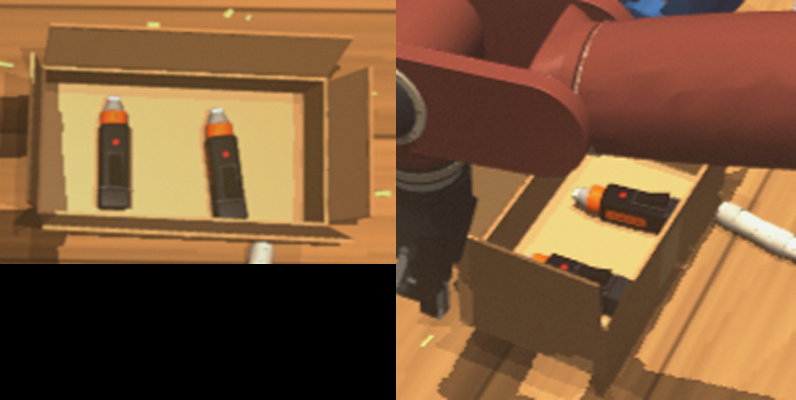

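```bash
python3 - <<'E'
from h import *
t=cv2.imread('pics/top6.png');s=cv2.imread('pics/side6.png')
P={}
for n,i,roi in(("top",t,(360,190,520,280)),("side",s,(300,130,420,220))):
    h=cv2.cvtColor(i,cv2.COLOR_BGR2HSV).astype(int);x0,y0,x1,y1=roi;h=h[y0:y1,x0:x1]
    m=((h[...,0]<5)|(h[...,0]>173))&(h[...,1]>150)&(h[...,2]>100)
    k,l,st,c=cv2.connectedComponentsWithStats(m.astype(np.uint8));print(n,[(st[j,4],(c[j]+[x0,y0]).round(1)) for j in range(1,k)])
f=lambda x,y:(335+x/1.76,150+y/1.76)
g=lambda x,y:(255+(x-396)/2.222,70+y/2.222)
print("L dot",tri(f(115,142),g(564,267)));print("R dot",tri(f(226,154),g(622,186)))
print("R nose",tri(f(216,110),g(577,194)));print("R tail top mid", tri(f(229,195),g(668,212)))
E
cp pics/side6.png /tmp/s.png; python3 -c "
import cv2;i=cv2.imread('pics/side6.png');j=cv2.imread('pics/top6.png')
a=cv2.resize(i[135:225,305:405],(444,400),interpolation=2);b=cv2.resize(j[190:285,425:500],(316,400),interpolation=2)
cv2.imwrite('pics/crop7.png',cv2.hconcat([a,b]))"
```

```text
top [(np.int32(4), array([400.5, 230.5])), (np.int32(4), array([463. , 237.2]))]
side [(np.int32(10), array([356.5, 157.2])), (np.int32(7), array([330.3, 189.6]))]
L dot (array([ 0.55578236, -0.15656214,  0.03727851]), [np.float64(4.4857946507263e-05), np.float64(4.485794650721944e-05)])
R dot (array([ 0.54164956, -0.28586788,  0.05457153]), [np.float64(0.001003849200285009), np.float64(0.0010038492002850661)])
R nose (array([ 0.59912052, -0.28379418,  0.02044729]), [np.float64(0.0013555194543633216), np.float64(0.0013555194543632962)])
R tail top mid (array([ 0.49154317, -0.29701972,  0.02528201]), [np.float64(0.0033745261656157708), np.float64(0.003374526165615954)])
```

View pics/crop7.png

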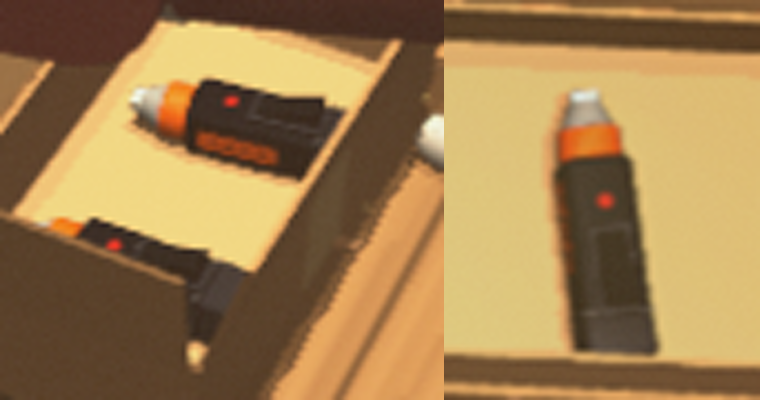

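Both carvers lie flat in the carton with their dots at (400,230) and (463,237) in the top view. In the side view the tail ends of both rockers stick up, so both are locked. The right one has been nudged and turned a little since I placed it, but it is still inside. Next is the left short flap.

```bash
python3 -m pendant '[[[-3,32,0],[0,0,0],0],[[-3,33,0],[0,0,0],0],[[0,32,0],[0,0,0],0],[[0,0,0],[0,0,0],0],[[0,0,0],[0,0,0],0]]'|sed -n 2p
python3 d.py .5514 .0142 .135 -.023
```

```text
tool_pos: [0.5518, 0.0095, 0.2364]
t 28.8 turn -0.005; then shift [ -0.5  -4.7 101.4] tilt [ 2.e-04  1.e-04 -1.e+00] q6 1.48 F [-0.6 -0.2 -0.6] op -0.000
```

```bash
python3 -m pendant '[[[0,-5,30],[0,0,0],0],[[0,0,35],[0,0,0],0],[[0,0,36],[0,0,0],0],[[0,0,0],[0,0,0],0],[[0,0,0],[0,0,0],0]]'|sed -n 2p\;4p
python3 -m pendant '[[[0,12,0],[0,0,0],0],[[0,12,0],[0,0,0],0],[[0,12,0],[0,0,0],0],[[0,12,0],[0,0,0],0],[[0,12,0],[0,0,0],0]]'|sed -n 2p\;4p
python3 -m pendant '[[[0,12,0],[0,0,0],0],[[0,12,0],[0,0,0],0],[[0,12,0],[0,0,0],0],[[0,12,0],[0,0,0],0],[[0,12,0],[0,0,0],0],[[0,7,0],[0,0,0],0]]'|sed -n 2p\;4p
python3 -m pendant '[[[0,0,8],[0,0,0],0],[[0,0,8],[0,0,0],0],[[0,0,8],[0,0,0],0],[[0,0,8],[0,0,0],0],[[0,0,5],[0,0,0],0],[[0,0,0],[0,0,0],0],[[0,0,0],[0,0,0],0]]'|sed -n 2p\;4p
```

```text
tool_pos: [0.5503, 0.0176, 0.1332]
contact_force: [0.5, -1.2, 0.3]
tool_pos: [0.5515, -0.0446, 0.1369]
contact_force: [-0.1, -0.6, 0.5]
tool_pos: [0.549, -0.1114, 0.1352]
contact_force: [0.2, 0.5, -0.5]
tool_pos: [0.5487, -0.1092, 0.0975]
contact_force: [-0.0, 0.0, -0.1]
```

Down the last bit until contact.

```bash
python3 -m pendant '[[[0,0,4],[0,0,0],0],[[0,0,4],[0,0,0],0],[[0,0,2],[0,0,0],0],[[0,0,0],[0,0,0],0],[[0,0,0],[0,0,0],0]]'|sed -n 2p\;4p
python3 -m pendant '[[[0,0,1],[0,0,0],0],[[0,0,1],[0,0,0],0],[[0,0,1],[0,0,0],0],[[0,0,0],[0,0,0],0]]'|sed -n 2p\;4p
python3 -m pendant '[[[0,0,1],[0,0,0],0],[[0,0,0],[0,0,0],0]]'|sed -n 2p\;4p
python3 -m pendant '[[[0,0,1],[0,0,0],0],[[0,0,0],[0,0,0],0]]'|sed -n 2p\;4p
```

```text
tool_pos: [0.549, -0.1097, 0.0881]
contact_force: [0.0, -0.5, 0.2]
tool_pos: [0.5491, -0.1098, 0.0852]
contact_force: [0.2, 0.3, -0.0]
tool_pos: [0.5491, -0.1097, 0.0842]
contact_force: [0.6, 0.1, -0.7]
tool_pos: [0.5492, -0.1098, 0.084]
contact_force: [-3.7, 0.9, 4.5]
```

Left flap stopped level at 84 mm. Now the right short flap.

```bash
python3 -m pendant '[[[0,0,-20],[0,0,0],0],[[0,0,-40],[0,0,0],0],[[0,0,-40],[0,0,0],0],[[0,0,-40],[0,0,0],0],[[0,0,-10],[0,0,0],0],[[0,0,0],[0,0,0],0],[[0,25,0],[0,0,0],0],[[0,40,0],[0,0,0],0],[[0,40,0],[0,0,0],0],[[0,40,0],[0,0,0],0],[[0,40,0],[0,0,0],0],[[0,40,0],[0,0,0],0]]'|sed -n 2p
python3 -m pendant '[[[0,40,0],[0,0,0],0],[[0,40,0],[0,0,0],0],[[0,40,0],[0,0,0],0],[[0,24,0],[0,0,0],0],[[0,0,0],[0,0,0],0],[[0,0,0],[0,0,0],0],[[0,0,0],[0,0,0],0]]'|sed -n 2p
python3 d.py .5402 -.4777 .135 -.023
```

```text
tool_pos: [0.5428, -0.3359, 0.2305]
tool_pos: [0.5402, -0.4776, 0.2311]
t 33.3 turn -0.000; then shift [ 0.   0.1 96.1] tilt [-0.0019  0.0028 -1.    ] q6 0.77 F [ 0.1 -0.3  0. ] op -0.000
```

```bash
python3 -m pendant '[[[0,0,30],[0,0,0],0],[[0,0,35],[0,0,0],0],[[0,0,31],[0,0,0],0],[[0,0,0],[0,0,0],0],[[0,0,0],[0,0,0],0]]'|sed -n 2p\;4p
python3 -m pendant '[[[0,-12,0],[0,0,0],0],[[0,-12,0],[0,0,0],0],[[0,-12,0],[0,0,0],0],[[0,-12,0],[0,0,0],0],[[0,-12,0],[0,0,0],0]]'|sed -n 2p\;4p
python3 -m pendant '[[[0,-12,0],[0,0,0],0],[[0,-12,0],[0,0,0],0],[[0,-12,0],[0,0,0],0],[[0,-12,0],[0,0,0],0],[[0,-12,0],[0,0,0],0],[[0,-7,0],[0,0,0],0]]'|sed -n 2p\;4p
python3 -m pendant '[[[0,0,8],[0,0,0],0],[[0,0,8],[0,0,0],0],[[0,0,8],[0,0,0],0],[[0,0,8],[0,0,0],0],[[0,0,8],[0,0,0],0],[[0,0,4],[0,0,0],0],[[0,0,2],[0,0,0],0],[[0,0,0],[0,0,0],0],[[0,0,0],[0,0,0],0]]'|sed -n 2p\;4p
```

```text
tool_pos: [0.5397, -0.4758, 0.1344]
contact_force: [-0.1, -0.1, 0.5]
tool_pos: [0.5426, -0.4175, 0.1391]
contact_force: [0.3, -0.4, 0.4]
tool_pos: [0.5435, -0.3499, 0.1371]
contact_force: [-0.3, -0.5, -0.3]
tool_pos: [0.5435, -0.3519, 0.0913]
contact_force: [1.0, -0.7, 0.3]
```

```bash
python3 -m pendant '[[[0,0,2],[0,0,0],0],[[0,0,2],[0,0,0],0],[[0,0,1],[0,0,0],0],[[0,0,0],[0,0,0],0]]'|sed -n 2p\;4p
python3 -m pendant '[[[0,0,1],[0,0,0],0],[[0,0,0],[0,0,0],0]]'|sed -n 2p\;4p
python3 -m pendant '[[[0,0,1],[0,0,0],0],[[0,0,0],[0,0,0],0]]'|sed -n 2p\;4p
python3 -m pendant '[[[0,0,0.7],[0,0,0],0],[[0,0,0],[0,0,0],0]]'|sed -n 2p\;4p
```

```text
tool_pos: [0.5434, -0.3517, 0.0862]
contact_force: [-0.7, -0.4, 0.5]
tool_pos: [0.5435, -0.3516, 0.0852]
contact_force: [0.4, 0.3, -0.7]
tool_pos: [0.5434, -0.3517, 0.0842]
contact_force: [0.6, 0.0, 0.5]
tool_pos: [0.5435, -0.3517, 0.084]
contact_force: [-1.6, 1.2, 3.2]
```

```bash
python3 -m pendant '[[[0,0,-20],[0,0,0],0],[[0,0,-40],[0,0,0],0],[[0,0,-40],[0,0,0],0],[[0,0,-40],[0,0,0],0],[[0,0,-10],[0,0,0],0],[[0,0,0],[0,0,0],0],[[-20,-15,0],[0,0,0],0],[[-30,-22,0],[0,0,0],0],[[-30,-22,0],[0,0,0],0],[[-30,-22,0],[0,0,0],0],[[-30,-22,0],[0,0,0],0],[[-20,-18,0],[0,0,0],0]]'|sed -n 2p
python3 -m pendant '[[[0,0,0],[0,0,0],0],[[0,0,0],[0,0,0],0],[[0,0,0],[0,0,0],0]]'|sed -n 2p
python3 d.py .386 -.227 .145 -.023
python3 -c "
from h import *
t=img('top');s=img('side')
cv2.imwrite('pics/top8.png',t)
a=cv2.resize(t[150:340,335:560],None,fx=1.76,fy=1.76,interpolation=2);b=cv2.resize(s[70:250,255:435],(400,400),interpolation=2)
cv2.imwrite('pics/crop8.png',np.hstack([cv2.copyMakeBorder(a,0,400-a.shape[0],0,0,0),b]))"
```

```text
tool_pos: [0.3836, -0.225, 0.2306]
tool_pos: [0.3863, -0.227, 0.2325]
t 37.5 turn -0.000; then shift [-0.3  0.  87.5] tilt [-9.e-04  7.e-04 -1.e+00] q6 0.90 F [ 0.1  0.9 -0.3] op 0.000
```

View pics/crop8.png

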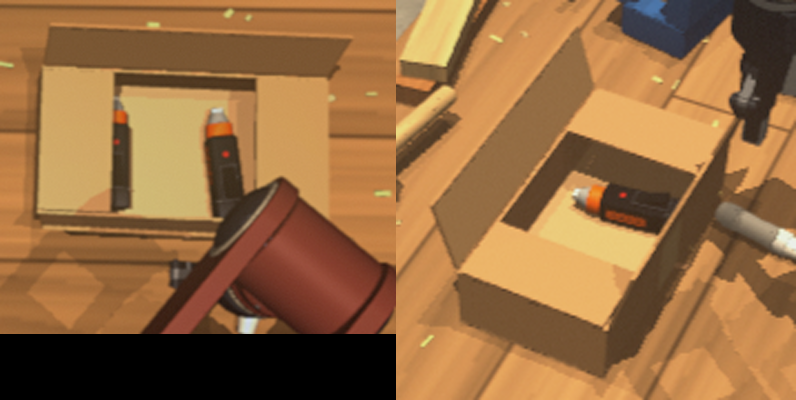

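Both short flaps lie level and the two long flaps are still open; the gripper stands by the near flap. Next I fold the near one.

```bash
python3 -m pendant '[[[0,0,25],[0,0,0],0],[[0,0,35],[0,0,0],0],[[0,0,27],[0,0,0],0],[[0,0,0],[0,0,0],0],[[0,0,0],[0,0,0],0]]'|sed -n 2p\;4p
python3 -m pendant '[[[12,0,0],[0,0,0],0],[[12,0,0],[0,0,0],0],[[12,0,0],[0,0,0],0],[[12,0,0],[0,0,0],0],[[12,0,0],[0,0,0],0]]'|sed -n 2p\;4p
python3 -m pendant '[[[12,0,0],[0,0,0],0],[[12,0,0],[0,0,0],0],[[12,0,0],[0,0,0],0],[[12,0,0],[0,0,0],0],[[9,0,0],[0,0,0],0],[[0,0,0],[0,0,0],0]]'|sed -n 2p\;4p
python3 -m pendant '[[[0,0,8],[0,0,0],0],[[0,0,8],[0,0,0],0],[[0,0,8],[0,0,0],0],[[0,0,8],[0,0,0],0],[[0,0,8],[0,0,0],0],[[0,0,5],[0,0,0],0],[[0,0,3],[0,0,0],0],[[0,0,0],[0,0,0],0],[[0,0,0],[0,0,0],0]]'|sed -n 2p\;4p
```

```text
tool_pos: [0.3858, -0.2266, 0.145]
contact_force: [0.2, -0.1, -0.0]
tool_pos: [0.4487, -0.2298, 0.1499]
contact_force: [0.3, -0.6, 0.5]
tool_pos: [0.5061, -0.2307, 0.1491]
contact_force: [1.3, -0.1, 2.3]
tool_pos: [0.5032, -0.2297, 0.0984]
contact_force: [-0.2, -0.5, -0.4]
```

```bash
python3 -m pendant '[[[0,0,3],[0,0,0],0],[[0,0,3],[0,0,0],0],[[0,0,1],[0,0,0],0],[[0,0,0],[0,0,0],0]]'|sed -n 2p\;4p
python3 -m pendant '[[[0,0,1],[0,0,0],0],[[0,0,0],[0,0,0],0]]'|sed -n 2p\;4p
python3 -m pendant '[[[0,0,1],[0,0,0],0],[[0,0,0],[0,0,0],0]]'|sed -n 2p\;4p
python3 -m pendant '[[[0,0,0.7],[0,0,0],0],[[0,0,0],[0,0,0],0]]'|sed -n 2p\;4p
```

```text
tool_pos: [0.5032, -0.2296, 0.0913]
contact_force: [-0.2, -0.9, -0.4]
tool_pos: [0.5033, -0.2297, 0.0905]
contact_force: [0.0, -0.1, 0.2]
tool_pos: [0.5033, -0.2297, 0.0895]
contact_force: [0.3, -0.7, 0.3]
tool_pos: [0.5034, -0.2298, 0.0891]
contact_force: [0.1, 1.2, 1.2]
```

```bash
python3 -m pendant '[[[0,0,0.7],[0,0,0],0],[[0,0,0],[0,0,0],0]]'|sed -n 2p\;4p
python3 -m pendant '[[[0,0,-20],[0,0,0],0],[[0,0,-40],[0,0,0],0],[[0,0,-40],[0,0,0],0],[[0,0,-40],[0,0,0],0],[[0,0,-10],[0,0,0],0],[[0,0,0],[0,0,0],0],[[25,0,0],[0,0,0],0],[[36,0,0],[0,0,0],0],[[36,0,0],[0,0,0],0],[[36,0,0],[0,0,0],0],[[36,0,0],[0,0,0],0],[[36,0,0],[0,0,0],0]]'|sed -n 2p
python3 -m pendant '[[[3,0,0],[0,0,0],0],[[0,0,0],[0,0,0],0],[[0,0,0],[0,0,0],0]]'|sed -n 2p
python3 d.py .7108 -.2346 .145 -.023
```

```text
tool_pos: [0.5034, -0.2298, 0.089]
contact_force: [-2.1, 1.4, 4.8]
tool_pos: [0.709, -0.234, 0.2347]
tool_pos: [0.7103, -0.2342, 0.2355]
t 41.9 turn -0.000; then shift [ 0.5  0.4 90.5] tilt [-0.0038  0.0014 -1.    ] q6 1.18 F [-0.1 -0.2 -0.3] op -0.000
```

```bash
python3 -m pendant '[[[0,0,25],[0,0,0],0],[[0,0,35],[0,0,0],0],[[0,0,30],[0,0,0],0],[[0,0,0],[0,0,0],0],[[0,0,0],[0,0,0],0]]'|sed -n 2p\;4p
python3 -m pendant '[[[-12,0,0],[0,0,0],0],[[-12,0,0],[0,0,0],0],[[-12,0,0],[0,0,0],0],[[-12,0,0],[0,0,0],0],[[-12,0,0],[0,0,0],0]]'|sed -n 2p\;4p
python3 -m pendant '[[[-12,0,0],[0,0,0],0],[[-12,0,0],[0,0,0],0],[[-12,0,0],[0,0,0],0],[[-12,0,0],[0,0,0],0],[[-12,0,0],[0,0,0],0],[[0,0,0],[0,0,0],0]]'|sed -n 2p\;4p
python3 -m pendant '[[[0,0,8],[0,0,0],0],[[0,0,8],[0,0,0],0],[[0,0,8],[0,0,0],0],[[0,0,8],[0,0,0],0],[[0,0,8],[0,0,0],0],[[0,0,5],[0,0,0],0],[[0,0,3],[0,0,0],0],[[0,0,0],[0,0,0],0],[[0,0,0],[0,0,0],0]]'|sed -n 2p\;4p
```

```text
tool_pos: [0.7087, -0.234, 0.1459]
contact_force: [0.6, -0.7, -0.3]
tool_pos: [0.6521, -0.2341, 0.153]
contact_force: [0.1, 0.0, -0.5]
tool_pos: [0.591, -0.2326, 0.1522]
contact_force: [0.6, -0.4, 0.1]
tool_pos: [0.5913, -0.2317, 0.0999]
contact_force: [0.1, 0.5, -0.2]
```

```bash
python3 -m pendant '[[[0,0,4],[0,0,0],0],[[0,0,3],[0,0,0],0],[[0,0,1],[0,0,0],0],[[0,0,0],[0,0,0],0]]'|sed -n 2p\;4p
python3 -m pendant '[[[0,0,1],[0,0,0],0],[[0,0,0],[0,0,0],0]]'|sed -n 2p\;4p
python3 -m pendant '[[[0,0,1],[0,0,0],0],[[0,0,0],[0,0,0],0]]'|sed -n 2p\;4p
python3 -m pendant '[[[0,0,0.8],[0,0,0],0],[[0,0,0],[0,0,0],0]]'|sed -n 2p\;4p
python3 -m pendant '[[[0,0,0.5],[0,0,0],0],[[0,0,0],[0,0,0],0]]'|sed -n 2p\;4p
```

```text
tool_pos: [0.5911, -0.2317, 0.0919]
contact_force: [0.8, -0.7, 0.6]
tool_pos: [0.5913, -0.2318, 0.0912]
contact_force: [0.4, -0.3, 0.2]
tool_pos: [0.5913, -0.2318, 0.0902]
contact_force: [-0.4, -0.0, -1.2]
tool_pos: [0.5912, -0.2318, 0.0893]
contact_force: [0.2, -0.7, 0.9]
tool_pos: [0.5914, -0.2318, 0.0891]
contact_force: [-0.5, 1.7, 1.6]
```

```bash
python3 -m pendant '[[[0,0,0.7],[0,0,0],0],[[0,0,0],[0,0,0],0]]'|sed -n 2p\;4p
python3 -m pendant '[[[0,0,-20],[0,0,0],0],[[0,0,-40],[0,0,0],0],[[0,0,-40],[0,0,0],0],[[0,0,-40],[0,0,0],0],[[0,-30,-10],[0,0,0],0],[[0,-40,0],[0,0,0],0],[[0,-40,0],[0,0,0],0],[[0,-40,0],[0,0,0],0],[[0,-40,0],[0,0,0],0],[[0,-40,0],[0,0,0],0],[[0,-40,0],[0,0,0],0],[[0,-40,0],[0,0,0],0]]'|sed -n 2p
python3 -m pendant '[[[0,-30,0],[0,0,0],0],[[0,0,0],[0,0,0],0],[[0,0,0],[0,0,0],0],[[0,0,0],[0,0,0],0]]'|sed -n 2p
python3 -c "
from h import *
t=img('top');s=img('side')
cv2.imwrite('pics/top9.png',t)
a=cv2.resize(t[60:380,80:580],(500,320));b=cv2.resize(s[60:260,240:440],(300,300),interpolation=2)
cv2.imwrite('pics/crop9.png',np.hstack([a,cv2.copyMakeBorder(b,0,20,0,0,0)]))"
```

```text
tool_pos: [0.5914, -0.2318, 0.089]
contact_force: [-2.8, 1.6, 5.7]
tool_pos: [0.5981, 0.0801, 0.238]
tool_pos: [0.5991, 0.1078, 0.2379]
```

View pics/crop9.png

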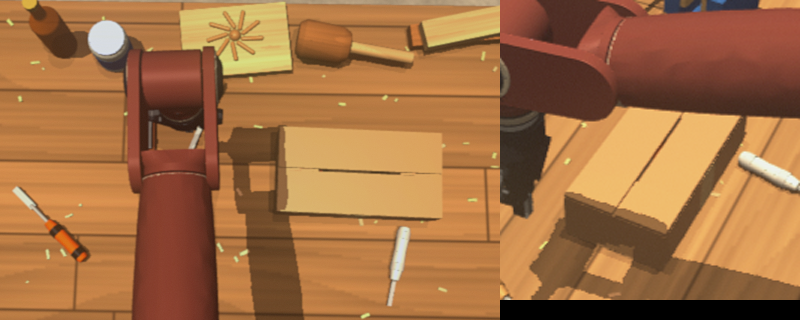

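The carton, centred at (360,172) in the crop, is closed with both long flaps level. The chisel and white gouge are where they were. I'm handing in.

```bash
python3 -c "
from station import ctrl
print(ctrl.finish_job())"
```

```text
the job is handed in; nothing more can be done
None
```

The job is handed in: only two carvers were on the bench, and both are locked and lying flat in the closed carton. I tipped one rocker and left the other, which was already locked; the short flaps went down before the long ones, and I moved no other tools.

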